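Load a piston into a capstan-driven holding clamp and wind it tight

TASK

Take the piston out of the wooden rack and lower it, without dropping it, upright between the two jaws of the grey clamp, with its wrist-pin bore pointing at the jaws. Then wind the capstan counter-clockwise (seen from above) by pushing its spokes round, one after another, until it stops and the piston is held tight. Leave the gear in the rack and do not disturb the oil bottles or the flanged sleeve.

Things in the scene. Friction and masses are not known exactly. Their poses are not given: they have to be found in the camera images.
- piston: Bare metal piston standing crown up: cylinder 62 mm across, 54 mm high, 0.17 to 0.27 kg. Origin: centre of its underside. Its wrist-pin bore (round hole in two opposite sides) runs along its own x axis, either way round. It starts in one of the rack's slots, bore toward the slot's open ends (within 0.12 rad): there only those two sides can be gripped.
- rack: Fixed timber rack, 196 mm (x) by 90 mm (y), floor 8 mm thick. Three walls, 12 mm thick, tops 64 mm above the bench, at x = -86, 0, +86 mm, leave two slots 74 mm wide centred on x = -43 and +43 mm, open upward and at both y ends. One holds the piston, the other the gear. Origin: underside centre. Right of it, behind the clamp, is a fixed red vise 85 mm high.
- gear: Bystander: steel spur gear lying flat in the other slot of the rack, 68 mm across, 18 mm high. Origin: centre of its underside.
- clamp: Fixed grey clamp, capstan at its -y end. Origin: on the bench under the middle of the jaw bay; x away from the robot, y to its left. Bed: top at z = 12 mm, x = -43 to 43, y = -236 to 79 mm (x = -50 to 100 mm under the capstan). Fixed jaw: y = 39 to 65 mm, 60 mm wide, top z = 70 mm. Moving jaw: 50 mm wide, top 68 mm, face at y = -41 mm + 5.714 mm per rad of capstan.
- bay (a point): Middle of the jaw bay on the bed's top (12 mm above the bench), axes as the clamp: y is the line between the jaws. Bay 75 to 80 mm long in y at the start, open at both x sides, so only there is room for fingers beside the piston. The moving jaw's face is sprung (1.8 N/mm): winding pushes the piston against the fixed jaw (centre then at y = +8 mm), then squeezes the spring 6 mm.
- capstan (a joint): Turn of the capstan about its upright axis, rad, growing counter-clockwise seen from above, which closes the jaw. It starts at 0 to 0.8 and ends at a hard stop at 4.2, where the clamp is tight. It stays where it is left and takes 0.3 N m (5 N at 60 mm from the axis), at the end up to 0.5 N m, to turn.
- capstan_spokes (a point): On the capstan's axis at spoke height (90 mm above the bench), at clamp y = -172 mm; turns with the capstan: its x, y, -x, -y axes lie along the four spokes. Spokes: level bars 12 mm thick to 73 mm from the axis, 18 mm black balls centred at 76 mm. Hub: cone 68 mm across at z = 74 to 84 mm, 24 mm at z = 116 mm; column below 48 mm across. Below the spokes free down to z = 70 mm.
- guard (a point): Middle of the near edge of the clear guard plate over the capstan's far half; 118 mm above the bench, at clamp x = 22 mm; axes as the clamp. Edge bar 8 mm thick, 184 mm long in y; from it the plate (4 mm thick) reaches 76 mm further in x, on two posts at clamp x = 91 mm. Fingers can reach down to the spokes only on the robot's side of this edge.
- yellow_bottle: Bystander: loose yellow oil bottle with a blue spout near the bench's front left corner, 60 mm across, body 125 mm high, spout to 240 mm. Origin: centre of its underside.
- red_bottle: Bystander: loose red oil bottle with a blue spout standing to the right, 67 mm across, body 145 mm high, spout to 270 mm. Origin: centre of its underside.
- sleeve_housing: Bystander: loose dark flanged metal sleeve standing to the right behind the clamp, 84 mm across, 60 mm high. Origin: centre of its underside.

How it is judged:
By the outcome, as a careful person would: the job done as asked, in the order asked, and still so for the second after the job is handed in, with the robot touching nothing.
It also fails if it takes over 72 s, if anything falls off the work surface, if the arm or the gripper's body presses on something with over 40 N, if the wrist force passes 120 N, or if a joint passes its speed limit or range.

ROBOT

A 6-joint arm with a two-finger parallel gripper is mounted at the origin on a cart in front of the work surface, level with it; the furniture and walls round the work are solid. World frame = base frame: x ahead of the robot, y to its left, z up, the work surface at z = 0. Lengths are in m, angles in rad, forces in N, time in s.
With the tool pointing down it reaches from about 0.275 to 0.975 m from the base axis. Payload 8.4 kg.
Tool frame: the origin (TCP) lies midway between the tips of the shut fingers; the grasp point (between the pads) lies 19 mm behind it (arm.pinch_z is the distance from the TCP to the grasp point, in m); z points along the fingers, y is the direction in which the jaws open and shut (so a half turn about z gives the same grasp; the last joint's range is limited). The gripper opens to 92 mm and grips with 3 to 60 N. Pads are 20 mm wide; open, the fingers measure 128 mm over their backs; the gripper's body (75 mm by 189 mm) begins 69 mm behind the grasp point.
Start: joints at [1.134, 0.353, 1.633, -0, 1.155, -0.002], TCP at [0.263, 0.567, 0.215] pointing down, gripper open.
Joint ranges: [-2.63, 2.63], [-0.92, 2.1], [0.06, 2.66], [-1.3, 4.44], [0, 2.69], [-3.02, 3.02]. Speed limits (rad/s): [2.22, 2.22, 2.79, 3.14, 3.14, 3.14].

INTERFACE

Orientations are given as a rotation vector (axis times angle).
In Python, from cell import state, imaging, workorder, arm gives the robot as it stands. The module is installed in compiled form; this text tells all that it offers.
- The arm moves only by the tool send_rows, never from a script. Its argument "targets" is a list of rows, each an object with "linear": the shift along the world's x, y, z in mm, a list of three; "spin": the turn about the world's z in degrees; "claw": the finger opening in mm, from 0 to 91.9. A call has 1 to 20 rows; each row is the pose to reach, as a shift and turn from the pose commanded when the call began; what a row does not reach only later rows make up. A row lasts 1/8 s, in which the tool goes at most 62.5 mm and 10.7 degrees, less where a joint would pass 70% of its speed; a pose out of reach is approached as far as the arm can. A call with a gripper value outside its range is refused whole. The fingers move at their own pace and stop on an object; "grip_force" is the grip in N (left out, the last holds). Time passes only in rows, so rows that repeat a pose let the fingers close. It gives the time, the measured TCP pose, the force and the opening at its end, in the units of the state.
- state(): the state, without advancing time (a new reading comes with each control period).
- imaging.capture(name): name is "side" or "top"; returns the picture (480x640x3 uint8, red, green, blue); there is no depth.
- imaging.get_calibration(name): a dict with "fx", "fy", "cx", "cy" (pixels), "k1" (the pictures are not rectified: a ray, as slopes to the right and down, at radius r is drawn at 1 + k1 r^2 times it, then the intrinsics apply), "xyz" and "rotation" of the camera in the world. Camera axes: x right, y down, z forward; pixel columns grow to the right and rows downward; lengths in m; the calibration is good to about 2 mm. A picture is of the moment at which its call begins. get_calibration takes no time and is no camera call.
- workorder.hand_in(): hands the job in, once; it reports no verdict.
The state is a dict: "clock": time; "q": joint angles; "joint_velocities": joint speeds; "joint_torque": joint torques, N m; "tool_pos": TCP position; "tool_rot": TCP orientation; "ft_force": force on the tool from outside, world axes, zero at the start; "torque": the same for the moment, N m; "opening": finger opening in m.
Only numpy, scipy, OpenCV 4.12 (cv2) and the standard library are available. Lean on these libraries where they do the work, as an engineer would, in place of code of your own. Each camera call takes 0.05 s, during which the arm holds its last target.

## Working session

There is one attempt and no reset: what is moved stays moved. The work goes in short steps, Python scripts to look and compute and a tool call to move; the robot and the scene stay as the last step left them, time stands still between calls to the robot, and variables do not carry over. Pictures are saved under pics/ and viewed, and the job is handed in when it is done.

Besides the shell and the picture viewer there is one more tool, called after ">>>" by a JSON object that holds its "fn" and its "kwargs", one argument or row to a line. send_rows: Moves the arm, as the interface text tells. Its arguments: {"type":"object","properties":{"targets":{"type":"array"},"grip_force":{"type":"number"}},"required":["targets"]}

```bash
mkdir -p pics
python3 - <<'E'
from cell import state, imaging, workorder, arm
import cv2
for n in ("side","top"):
    im=imaging.capture(n); cv2.imwrite(f"pics/{n}0.png",im[:,:,::-1])
    print(imaging.get_calibration(n))
print(state(), arm.pinch_z)
E
```

```text
{'fx': 440.8878762666968, 'fy': 440.8878762666968, 'cx': 323.063661758557, 'cy': 236.9522353893057, 'k1': -0.03263320067524827, 'xyz': array([0.50510626, 0.68120105, 0.51700436]), 'rotation': array([-0.00783982, -2.65082212,  1.67824432])}
{'fx': 509.11321036342355, 'fy': 509.11321036342355, 'cx': 326.684078751697, 'cy': 244.1288715382268, 'k1': -0.12759809180313011, 'xyz': array([ 0.38301598, -0.18174905,  1.52951327]), 'rotation': array([-2.17102066,  2.1516039 , -0.09658408])}
{'clock': 0.1, 'q': array([ 1.13363254e+00,  3.53563091e-01,  1.63403169e+00,  1.16336674e-05,
        1.15519409e+00, -2.43335363e-03]), 'joint_velocities': array([ 0.00201817,  0.00048943, -0.00112218,  0.00053254, -0.00209415,
       -0.00148972]), 'joint_torque': array([ 8.23899281e-04, -5.94902372e+01, -3.34934843e+01,  6.97744265e-02,
        1.82461372e-02, -4.19877244e-05]), 'tool_pos': array([0.26306308, 0.56647016, 0.21396064]), 'tool_rot': array([-6.77456914e-01, -3.06740106e+00,  1.83001313e-03]), 'ft_force': array([ 0.63481389, -1.35661781, -0.2440556 ]), 'torque': array([-0.04581998, -0.04484342, -0.04800131]), 'opening': 0.09203202401029721} 0.0187
```

View pics/side0.png

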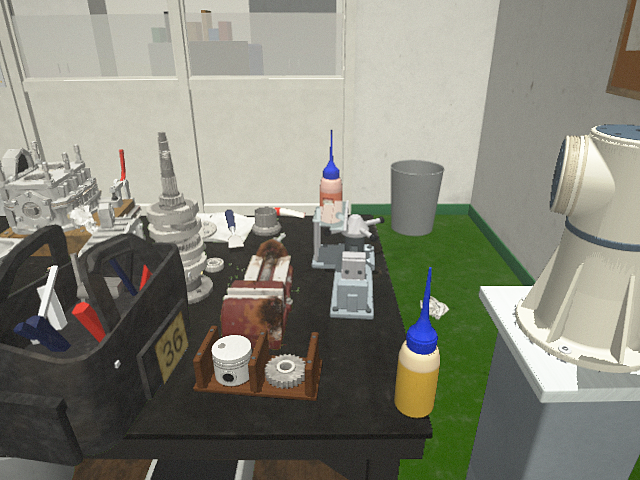

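View pics/top0.png

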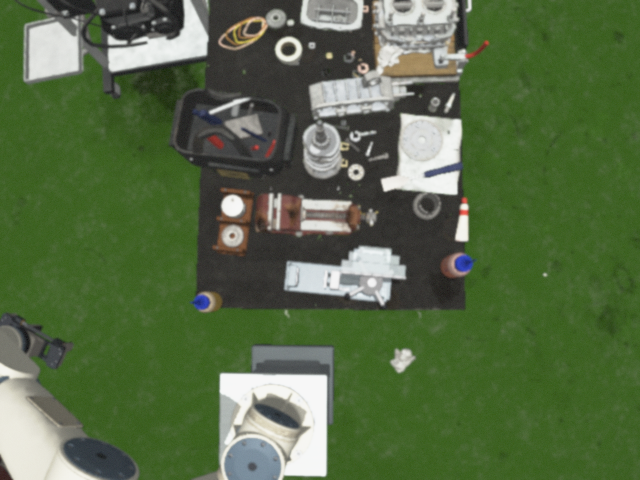

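```bash
cat > h.py <<'E'
import numpy as np, cv2
from cell import imaging
def cal(n):
    c=imaging.get_calibration(n); K=np.array([[c['fx'],0,c['cx']],[0,c['fy'],c['cy']],[0,0,1.]])
    R=cv2.Rodrigues(c['rotation'])[0]; return K,np.array([c['k1'],0,0,0.]),R,c['xyz']
def pt(n,u,v,z):
    K,D,R,t=cal(n); p=cv2.undistortPoints(np.array([[[u,v]]],float),K,D)[0,0]
    d=R@np.array([p[0],p[1],1.]); s=(z-t[2])/d[2]; return t+s*d
def px(n,P):
    K,D,R,t=cal(n); P=np.atleast_2d(np.array(P,float))
    return cv2.projectPoints(P,cv2.Rodrigues(R.T)[0],-R.T@t,K,D)[0][:,0]
def crop(im,x0,y0,x1,y1,k,name):
    cv2.imwrite('pics/'+name,cv2.resize(im[y0:y1,x0:x1,::-1],None,fx=k,fy=k,interpolation=cv2.INTER_CUBIC))
E
python3 - <<'E'
import cv2
from h import *
t=cv2.imread('pics/top0.png')[:,:,::-1]; s=cv2.imread('pics/side0.png')[:,:,::-1]
crop(t,190,170,290,270,6,'t_rack.png'); crop(t,275,235,415,315,5.7,'t_clamp.png')
crop(s,185,310,335,410,5.3,'s_rack.png'); crop(s,300,190,400,330,4.2,'s_clamp.png')
for n,u,v in(('top',207,302),('top',233,205),('top',232,236)): print(pt(n,u,v,.06))
print(pt('side',231,345,.062))
E
```

```text
[0.36406327 0.18601305 0.06      ]
[0.64955685 0.117545   0.06      ]
[0.55748305 0.11764158 0.06      ]
[0.6477387  0.12131788 0.062     ]
```

View pics/t_rack.png

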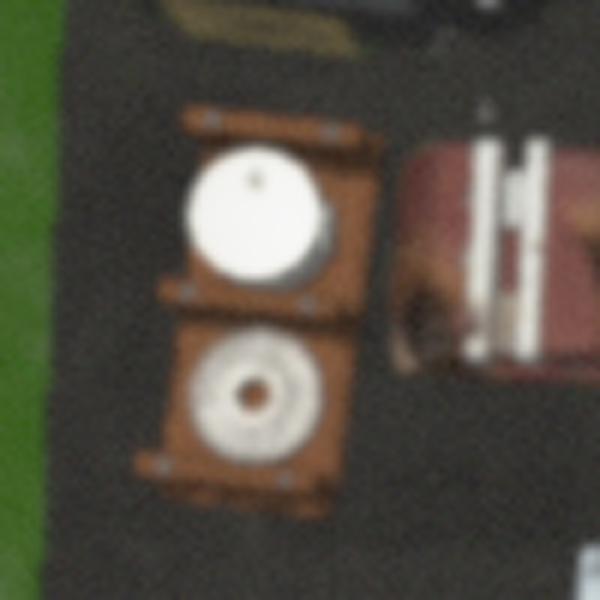

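View pics/t_clamp.png

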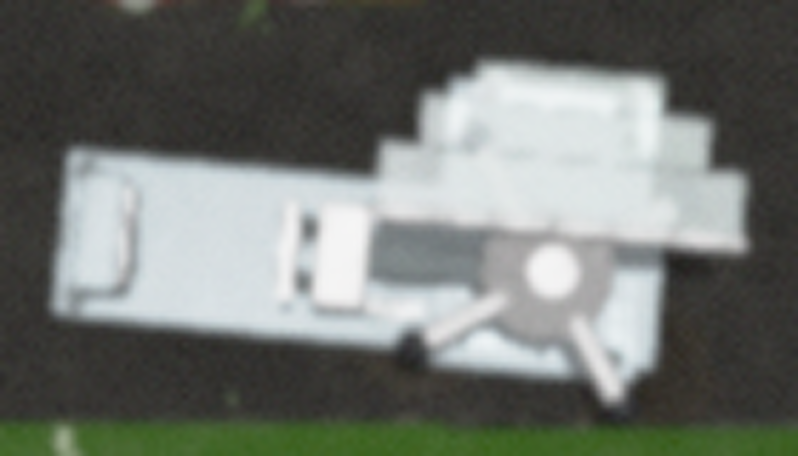

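View pics/s_rack.png

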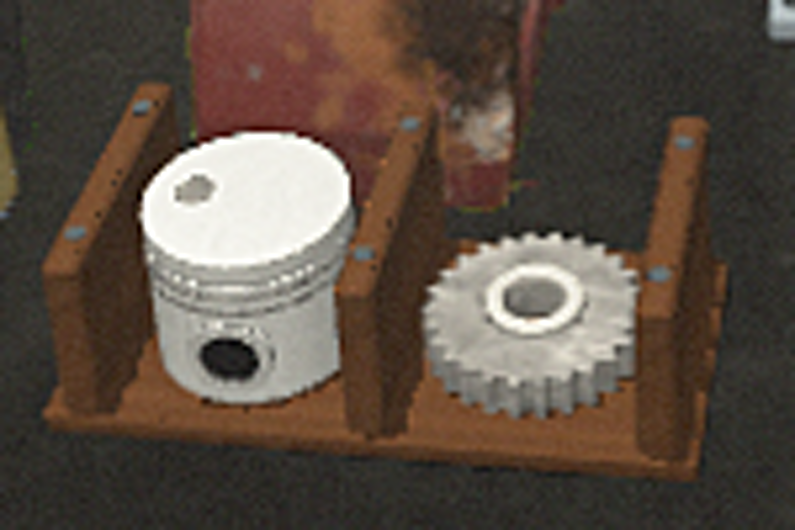

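View pics/s_clamp.png

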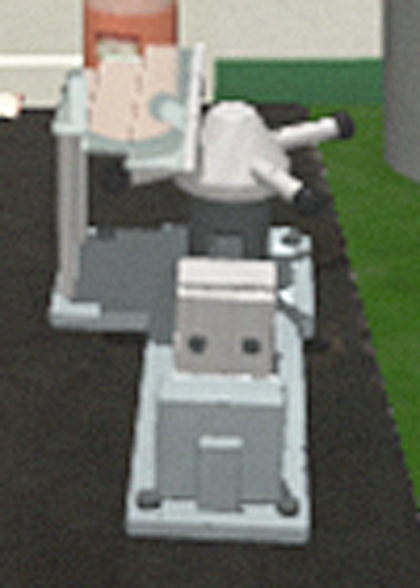

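Run:
```python
from h import *
T=lambda o,k,p,z:pt('top',o[0]+p[0]/k-.0,o[1]+p[1]/k,z)
r=lambda p,z:T((190,170),6,p,z); c=lambda p,z:T((275,235),5.7,p,z)
print('piston',r((256,214),.062), pt('side',185+247/5.3,310+200/5.3,.062))
print('gear', r((256,396),.026))
for a,b in(((212,118),(330,132)),((186,291),(308,303)),((162,466),(285,480))):
    A,B=r(a,.064),r(b,.064); d=B-A; print('wall',(A+B)/2,np.hypot(*d[:2]),'yaw',np.arctan2(d[0],-d[1]))
s=lambda p,z:pt('side',185+p[0]/5.3,310+p[1]/5.3,z)
for a,b in(((142,107),(75,233)),((410,125),(364,254)),((684,142),(658,274))):
    A,B=s(a,.064),s(b,.064); d=A-B; print('wallS',(A+B)/2,np.hypot(*d[:2]),'yaw',np.arctan2(d[0],-d[1]))
print('bed FL,BL',c((52,315),.012),c((68,148),.012))
print('bed right near', c((655,380),.012))
print('fixed jaw inner top back/near',c((130,178),.07),c((125,290),.07))
print('moving face top',c((288,203),.068),c((284,306),.068))
print('hub',c((553,270),.116))
print('guard bar',c((380,208),.118),c((748,247),.118))
print('balls',c((411,350),.09),c((611,408),.09))
S=lambda p,z:pt('side',300+p[0]/4.2,190+p[1]/4.2,z)
print('side: bed corners',S((128,528),.012),S((309,535),.012))
print('side: fixedjaw top edge',S((160,405),.07),S((282,405),.07))
print('moving top', S((178,290),.068),S((277,293),.068))
print('balls',S((343,123),.09),S((309,198),.09),'hub',S((235,108),.116))
```

```text
piston [0.6471986  0.11806572 0.062     ] [0.64557813 0.12799792 0.062     ]
gear [0.56153436 0.12254818 0.026     ]
wall [0.69130045 0.11173277 0.064     ] 0.05932182412452868 yaw -0.11678182454910718
wall [0.60569919 0.12085249 0.064     ] 0.06076524799579823 yaw -0.09249905623135571
wall [0.51925759 0.12979473 0.064     ] 0.06103122866449884 yaw -0.10328633885305545
wallS [0.68925634 0.11545252 0.064     ] 0.05985618514154722 yaw -0.10874226419169088
wallS [0.60387739 0.12454214 0.064     ] 0.05975963245583822 yaw -0.1054291027862909
wallS [0.51898504 0.13321773 0.064     ] 0.05983479662171092 yaw -0.11192327575024441
bed FL,BL [ 0.4016522  -0.03369298  0.012     ] [ 0.48919651 -0.04062665  0.012     ]
bed right near [ 0.37071123 -0.34844548  0.012     ]
fixed jaw inner top back/near [ 0.47027185 -0.07761456  0.07      ] [ 0.41388615 -0.07592527  0.07      ]
moving face top [ 0.45851102 -0.15737171  0.068     ] [ 0.40670645 -0.15587488  0.068     ]
hub [ 0.42451317 -0.2873496   0.116     ]
guard bar [ 0.45388877 -0.20298142  0.118     ] [ 0.4362899  -0.38218442  0.118     ]
balls [ 0.38521813 -0.21922375  0.09      ] [ 0.35742682 -0.31812975  0.09      ]
side: bed corners [ 0.48568122 -0.02766552  0.012     ] [ 0.40239542 -0.02163421  0.012     ]
side: fixedjaw top edge [ 0.47124972 -0.04156278  0.07      ] [ 0.41554428 -0.04122804  0.07      ]
moving top [ 0.45772247 -0.15620521  0.068     ] [ 0.40724099 -0.15269157  0.068     ]
balls [ 0.35315035 -0.32273876  0.09      ] [ 0.38459346 -0.21960249  0.09      ] hub [ 0.42064276 -0.28343614  0.116     ]
```

Run:
```python
from h import *
from scipy.optimize import least_squares
obs=[]
C=lambda p:(275+p[0]/5.7,235+p[1]/5.7); S=lambda p:(300+p[0]/4.2,190+p[1]/4.2)
def model(q):
    x,y,th,ph=q; yf=-41+5.714*ph
    b=lambda k:(76*np.cos(ph+k*np.pi/2),-172+76*np.sin(ph+k*np.pi/2),90)
    L=[('top',(-43,79,12),C((52,315))),('top',(43,79,12),C((68,148))),('top',(-50,-236,12),C((655,380))),
    ('top',(0,-172,116),C((553,270))),('top',(22,-80,118),C((380,208))),('top',(22,-264,118),C((748,247))),
    ('top',(25,yf,68),C((288,203))),('top',(-25,yf,68),C((284,306))),
    ('side',(43,79,12),S((128,528))),('side',(-43,79,12),S((309,535))),('side',(25,yf,68),S((178,290))),('side',(-25,yf,68),S((277,293))),
    ('top',b(1),C((411,350))),('top',b(2),C((611,408))),('side',b(1),S((309,198))),('side',b(2),S((343,123)))]
    c,s=np.cos(th),np.sin(th); out=[]
    for n,P,o in L:
        P=np.array(P,float)/1000; W=(x+c*P[0]-s*P[1],y+s*P[0]+c*P[1],P[2]); out.append(px(n,W)[0]-o)
    return np.array(out)
best=None
for p0 in (0.2,1.0):
  f=least_squares(lambda q:model(q).ravel(),[.43,-.115,-.1,p0],loss='soft_l1')
  print(f.cost,f.x); 
  if best is None or f.cost<best.cost: best=f
print(model(best.x).round(1).tolist())
# rack fit
R=lambda p:(190+p[0]/6,170+p[1]/6); Q=lambda p:(185+p[0]/5.3,310+p[1]/5.3)
tops=[((212,118),(330,132)),((186,291),(308,303)),((162,466),(285,480))]
sid=[((142,107),(75,233)),((410,125),(364,254)),((684,142),(658,274))]
def rm(q):
    x,y,th,h=q;c,s=np.cos(th),np.sin(th);o=[]
    for i,xx in enumerate((.086,0,-.086)):
        for n,pp in(('top',[R(a) for a in tops[i]]),('side',[Q(sid[i][1]),Q(sid[i][0])])):
            for sg,p in zip((h,-h),pp):
                o.append(px(n,(x+c*xx-s*sg,y+s*xx+c*sg,.064))[0]-p)
    return np.array(o)
f=least_squares(lambda q:rm(q).ravel(),[.6,.12,-.1,.03],loss='soft_l1');print('rack',f.x,f.cost);print(rm(f.x).round(1).tolist())
x,y,th,_=f.x;c,s=np.cos(th),np.sin(th);print('slot+43',x+c*.043,y+s*.043)
# piston fit
def pm(q):
    x,y,b=q
    o=[px('top',(x,y,.062))[0]-R((256,214)),px('side',(x,y,.062))[0]-Q((247,200))]
    return np.array(o)
f=least_squares(lambda q:pm(q).ravel(),[.64,.12,0]);print('piston',f.x,pm(f.x))
# bore: ray at bore centre pixel hits cylinder?
K,D,Rm,t=cal('side')
print('crown outline ends side', px('side',[(f.x[0]-.031,f.x[1],.062),(f.x[0]+.031,f.x[1],.062)])*1, Q((142,205)),Q((352,195)))
u=Q((229,358)); p=cv2.undistortPoints(np.array([[u]]),K,D)[0,0]; d=Rm@np.array([p[0],p[1],1])
e=t-np.array([f.x[0],f.x[1],0]); A=d[0]**2+d[1]**2;B=2*(e[:2]@d[:2]);Cc=e[:2]@e[:2]-.031**2
l=(-B-np.sqrt(B*B-4*A*Cc))/2/A; W=e+l*d; print('bore rel',W,'yaw of bore from +y',np.arctan2(-W[0],W[1]))
```

```text
12.55271789143952 [ 0.43667231 -0.11605119 -0.08436013  0.56946795]
12.552717891439407 [ 0.43667231 -0.11605119 -0.08436013  0.56946796]
[[-0.0, 0.4], [0.1, 1.0], [-0.5, 1.3], [0.0, 0.8], [-1.9, 0.7], [-0.4, -0.0], [-0.6, 0.0], [-1.5, -0.7], [-0.4, -4.0], [0.3, -3.6], [-0.3, 0.1], [-0.6, 0.3], [0.4, -0.5], [1.7, 0.9], [-1.0, -0.1], [-0.7, -0.0]]
rack [ 0.60450878  0.12288073 -0.10595851  0.03016886] 2.9511578291941456
[[-0.9, 0.5], [-0.5, 0.3], [-0.2, -0.6], [-0.2, -0.7], [-0.6, 0.3], [-0.8, 0.5], [-0.3, -0.6], [-0.2, -0.7], [-0.6, 0.1], [-0.9, 0.1], [0.1, -0.4], [-0.1, -0.6]]
slot+43 0.6472676241326154 0.11833303932407564Traceback (most recent call last):
  File "<stdin>", line 41, in <module>
    return func(*args, **kwargs)
    result = trf(vector_fun.fun, vector_fun.jac, x0, f0, J0, lb, ub, ftol, xtol,
                 gtol, max_nfev, x_scale, loss_function, tr_solver,
                 tr_options.copy(), verbose, callback=callback_wrapped)
    return trf_no_bounds(
        fun, jac, x0, f0, J0, ftol, xtol, gtol, max_nfev, x_scale,
        loss_function, tr_solver, tr_options, ver
[... 730 characters left out ...]
als]
                                    ^^^^^^^
    f = np.atleast_1d(self.fun(x, *self.args, **self.kwargs))
                      ~~~~~~~~^^^^^^^^^^^^^^^^^^^^^^^^^^^^^^
    return np.atleast_1d(self.fun(x))
                         ~~~~~~~~^^^
    return self.f(x, *self.args, **self.kwargs)
           ~~~~~~^^^^^^^^^^^^^^^^^^^^^^^^^^^^^^
  File "<stdin>", line 41, in <lambda>
  File "<stdin>", line 39, in pm
  File "h.py", line 10, in px
    K,D,R,t=cal(n); P=np.atleast_2d(np.array(P,float))
            ~~~^^^
  File "h.py", line 4, in cal
    c=imaging.get_calibration(n); K=np.array([[c['fx'],0,c['cx']],[0,c['fy'],c['cy']],[0,0,1.]])
ValueError: time passes only in moves, steps and waits
```

```bash
sed -i 's/^def cal/import functools\n@functools.lru_cache\ndef cal/' h.py
python3 - <<'E'
from h import *
from scipy.optimize import least_squares
R=lambda p:(190+p[0]/6,170+p[1]/6); Q=lambda p:(185+p[0]/5.3,310+p[1]/5.3)
def pm(q):
    x,y=q
    return np.array([px('top',(x,y,.062))[0]-R((256,214)),px('side',(x,y,.062))[0]-Q((247,200))])
f=least_squares(lambda q:pm(q).ravel(),[.64,.12]);print('piston',f.x,pm(f.x))
K,D,Rm,t=cal('side')
for X in ((.6473,.1183),f.x,(.647,.125)):
  X=np.array(X)
  a=np.linspace(0,2*np.pi,200); P=np.c_[X[0]+.031*np.cos(a),X[1]+.031*np.sin(a),a*0+.062]; pp=px('side',P)
  print('pred crown box',pp.min(0),pp.max(0),'obs',Q((140,130)),Q((353,268)))
  u=Q((229,358)); p=cv2.undistortPoints(np.array([[u]]),K,D)[0,0]; d=Rm@np.array([p[0],p[1],1])
  e=t-np.array([X[0],X[1],0]); A=d[0]**2+d[1]**2;B=2*(e[:2]@d[:2]);Cc=e[:2]@e[:2]-.031**2
  l=(-B-np.sqrt(B*B-4*A*Cc))/2/A; W=e+l*d; print('bore rel',W,'yaw',np.arctan2(-W[0],W[1]))
  pt_=px('top',P); print('top box',pt_.min(0),pt_.max(0),'obs',R((187,146)),R((325,284)))
E
```

```text
piston [0.64654073 0.12394554] [[-1.98025526  0.21328108]
 [-0.14859819 -1.6652503 ]]
pred crown box [211.80867091 331.75549446] [251.17167081 356.7801644 ] obs (211.41509433962264, 334.52830188679246) (251.60377358490567, 360.5660377358491)
bore rel [0.00371199 0.03077696 0.01995509] yaw -0.12002975570614424
top box [222.19701977 195.28631675] [243.01702442 216.03456161] obs (221.16666666666666, 194.33333333333334) (244.16666666666666, 217.33333333333334)
pred crown box [211.50463169 333.87711693] [251.15383153 359.2625154 ] obs (211.41509433962264, 334.52830188679246) (251.60377358490567, 360.5660377358491)
bore rel [0.00289939 0.03086411 0.02530992] yaw -0.09366548361232219
top box [220.30070312 195.53485532] [241.10844513 216.28090424] obs (221.16666666666666, 194.33333333333334) (244.16666666666666, 217.33333333333334)
pred crown box [211.06606202 334.27680469] [250.77361239 359.73015774] obs (211.41509433962264, 334.52830188679246) (251.60377358490567, 360.5660377358491)
bore rel [0.00213389 0.03092647 0.02635312] yaw -0.0688897234905047
top box [219.95381364 195.38127848] [240.75825985 216.12471788] obs (221.16666666666666, 194.33333333333334) (244.16666666666666, 217.33333333333334)
```

>>> {"fn": "send_rows", "kwargs": {
  "targets": [
    {"linear": [0, 0, 50], "spin": 0, "claw": 91.9},
    {"linear": [0, 0, 100], "spin": 0, "claw": 91.9},
    {"linear": [20, -20, 145], "spin": 1, "claw": 91.9},
    {"linear": [50, -55, 160], "spin": 3, "claw": 91.9},
    {"linear": [82, -92, 160], "spin": 5, "claw": 91.9},
    {"linear": [114, -130, 160], "spin": 7, "claw": 91.9},
    {"linear": [146, -168, 160], "spin": 9, "claw": 91.9},
    {"linear": [180, -206, 160], "spin": 11, "claw": 91.9},
    {"linear": [212, -244, 160], "spin": 13, "claw": 91.9},
    {"linear": [246, -282, 160], "spin": 15, "claw": 91.9},
    {"linear": [280, -322, 160], "spin": 17, "claw": 91.9},
    {"linear": [314, -362, 155], "spin": 18.9, "claw": 91.9},
    {"linear": [348, -404, 130], "spin": 18.9, "claw": 91.9},
    {"linear": [374, -434, 90], "spin": 18.9, "claw": 91.9},
    {"linear": [384, -446, 30], "spin": 18.9, "claw": 91.9},
    {"linear": [384, -446, -30], "spin": 18.9, "claw": 91.9},
    {"linear": [384, -446, -85], "spin": 18.9, "claw": 91.9},
    {"linear": [384, -446, -90], "spin": 18.9, "claw": 91.9}
  ]
}}

```text
clock: 2.35
tool_pos: [0.6441, 0.1202, 0.1203]
tool_rot: [-0.164, -3.129, 0.003]
ft_force: [0.4, -0.2, 0.6]
opening: 0.092
```

```bash
cat > snap.py <<'E'
import sys; from h import *
from cell import state
def go(tag,views):
    for n,b,k in views:
        im=imaging.capture(n); cv2.imwrite(f'pics/{tag}_{n}_full.png',im[:,:,::-1]); crop(im,*b,k,f'{tag}_{n}.png')
    s=state(); 
    R=cv2.Rodrigues(s['tool_rot'])[0]
    print(s['clock'],s['tool_pos'].round(4),'yaw_y',np.arctan2(-R[0,1],R[1,1]).round(4),'F',s['ft_force'].round(1),'op',s['opening'].round(4),'q6',s['q'][5].round(2))
E
python3 -c "
from snap import *
go('a',[('side',(160,220,360,410),3.5),('top',(180,140,320,280),4)])"
```

```text
Traceback (most recent call last):
  File "snap.py", line 8, in go
    print(s['clock'],s['tool_pos'].round(4),'yaw_y',np.arctan2(-R[0,1],R[1,1]).round(4),'F',s['ft_force'].round(1),'op',s['opening'].round(4),'q6',s['q'][5].round(2))
                                                                                                                        ^^^^^^^^^^^^^^^^^^
AttributeError: 'float' object has no attribute 'round'
```

View pics/a_side.png

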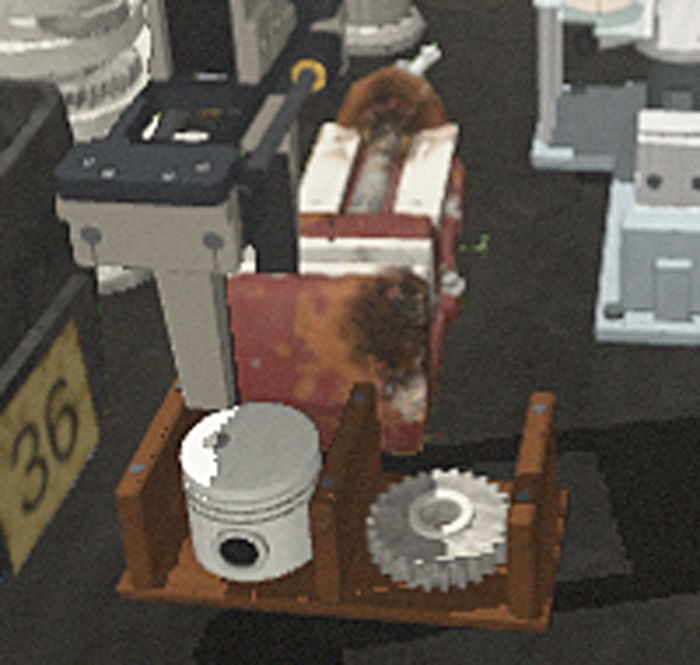

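View pics/a_top.png

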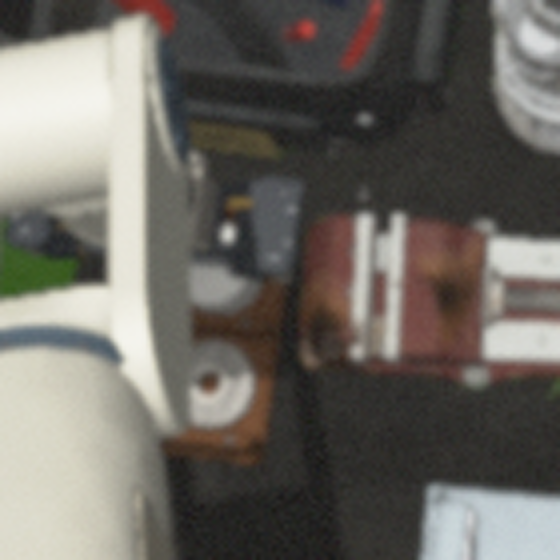

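```bash
sed -i "s/s\['opening'\].round(4)/round(float(s['opening']),4)/" snap.py; python3 -c "
from snap import *
go('a2',[])
for u,v in ((188,360),(150,400),(130,430)): print(pt('side',u,v,0),pt('side',u,v,.1))
for u,v in((180,165),(290,178)): print(pt('top',u,v,.15))
print(px('side',[[.6441,.1202,.1203]]))"
```

```text
2.45 [0.6474 0.1209 0.125 ] yaw_y -0.1049 F [0.  0.7 0.7] op 0.092 q6 -1.28
[0.73448243 0.08523806 0.        ] [0.69011604 0.20051039 0.1       ]
[0.76907956 0.17696003 0.        ] [0.71802132 0.27449132 0.1       ]
[0.77841952 0.23405361 0.        ] [0.72555473 0.32054175 0.1       ]
[0.74750648 0.25486141 0.15      ]
[ 0.70998247 -0.05766812  0.15      ]
[[230.04965864 314.32092146]]
```

>>> {"fn": "send_rows", "kwargs": {
  "targets": [
    {"linear": [0, 0, -35], "spin": 0, "claw": 91.9},
    {"linear": [0, 0, -65], "spin": 0, "claw": 91.9},
    {"linear": [0, 0, -90], "spin": 0, "claw": 91.9},
    {"linear": [0, 0, -104], "spin": 0, "claw": 91.9},
    {"linear": [0, 0, -104], "spin": 0, "claw": 91.9},
    {"linear": [0, 0, -104], "spin": 0, "claw": 75},
    {"linear": [0, 0, -104], "spin": 0, "claw": 68},
    {"linear": [0, 0, -104], "spin": 0, "claw": 60},
    {"linear": [0, 0, -104], "spin": 0, "claw": 50},
    {"linear": [0, 0, -104], "spin": 0, "claw": 50},
    {"linear": [0, 0, -104], "spin": 0, "claw": 50},
    {"linear": [0, 0, -104], "spin": 0, "claw": 50}
  ],
  "grip_force": 30
}}

```text
clock: 3.95
tool_pos: [0.6477, 0.121, 0.0213]
tool_rot: [0.165, 3.136, 0.001]
ft_force: [-0.1, 0.5, 7.3]
opening: 0.0617
```

```bash
python3 -c "
from snap import *
go('b',[('side',(160,220,360,410),3.5)])"
```

```text
4.0 [0.6477 0.1211 0.0212] yaw_y -0.105 F [-1.5  1.3  5.6] op 0.0612 q6 -1.28
```

View pics/b_side.png

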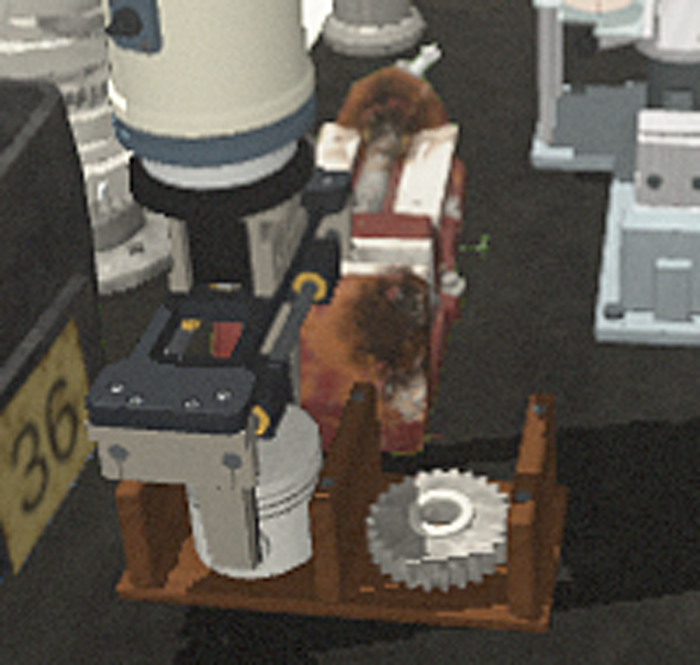

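>>> {"fn": "send_rows", "kwargs": {
  "targets": [
    {"linear": [0, 0, 8], "spin": 0, "claw": 50},
    {"linear": [0, 0, 35], "spin": 0, "claw": 50},
    {"linear": [0, 0, 70], "spin": 0, "claw": 50},
    {"linear": [0, 0, 100], "spin": 0, "claw": 50},
    {"linear": [-15, -6, 110], "spin": 0, "claw": 50},
    {"linear": [-45, -16, 110], "spin": 0.3, "claw": 50},
    {"linear": [-80, -29, 110], "spin": 0.6, "claw": 50},
    {"linear": [-115, -42, 110], "spin": 1, "claw": 50},
    {"linear": [-150, -55, 110], "spin": 1.2, "claw": 50},
    {"linear": [-180, -66, 105], "spin": 1.2, "claw": 50},
    {"linear": [-200, -73, 90], "spin": 1.2, "claw": 50},
    {"linear": [-208, -76, 65], "spin": 1.2, "claw": 50},
    {"linear": [-208, -76, 40], "spin": 1.2, "claw": 50},
    {"linear": [-208, -76, 20], "spin": 1.2, "claw": 50},
    {"linear": [-208, -76, 10], "spin": 1.2, "claw": 50},
    {"linear": [-208, -76, 10], "spin": 1.2, "claw": 50}
  ]
}}

```text
clock: 6.0
tool_pos: [0.438, 0.0446, 0.03]
tool_rot: [-0.132, -3.137, 0.001]
ft_force: [-0.6, 0.5, -2.5]
opening: 0.0615
```

```bash
python3 -c "
from snap import *
go('c',[('side',(160,220,480,460),2.5)])"
```

```text
6.05 [0.4387 0.0447 0.0305] yaw_y -0.084 F [-0.  -0.6 -1.8] op 0.0618 q6 -1.39
```

View pics/c_side.png

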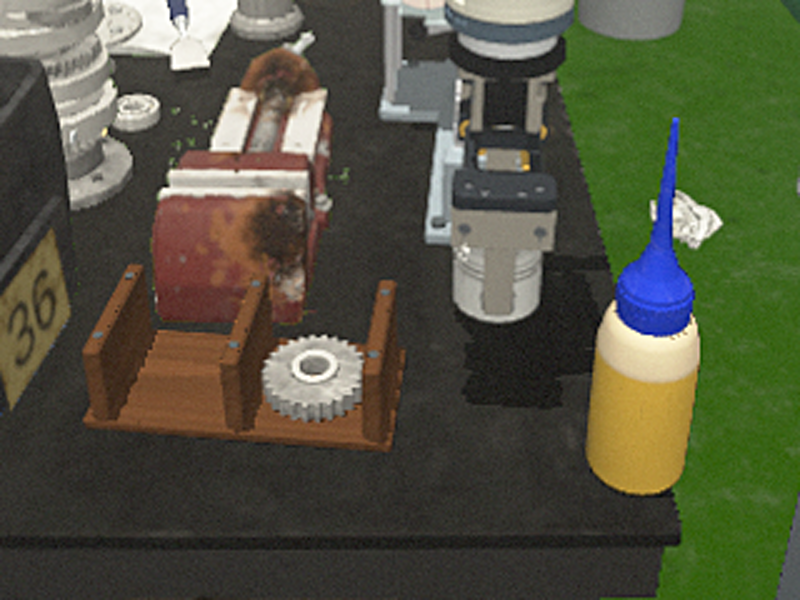

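>>> {"fn": "send_rows", "kwargs": {
  "targets": [
    {"linear": [0, 0, -9], "spin": 0, "claw": 50},
    {"linear": [0, 0, -14], "spin": 0, "claw": 50},
    {"linear": [0, 0, -16.5], "spin": 0, "claw": 50},
    {"linear": [0, 0, -17.5], "spin": 0, "claw": 50},
    {"linear": [0, 0, -17.5], "spin": 0, "claw": 50}
  ]
}}

```text
clock: 6.68
tool_pos: [0.4393, 0.0449, 0.0132]
tool_rot: [0.132, 3.139, -0.0]
ft_force: [-1.7, -0.3, 0.2]
opening: 0.0616
```

>>> {"fn": "send_rows", "kwargs": {
  "targets": [
    {"linear": [0, 0, -0.6], "spin": 0, "claw": 50},
    {"linear": [0, 0, -0.6], "spin": 0, "claw": 50}
  ]
}}

```text
clock: 6.92
tool_pos: [0.4393, 0.0449, 0.0131]
tool_rot: [0.132, 3.139, 0.0]
ft_force: [-3.7, -1.0, 12.4]
opening: 0.0617
```

>>> {"fn": "send_rows", "kwargs": {
  "targets": [
    {"linear": [0, 0, 0], "spin": 0, "claw": 70},
    {"linear": [0, 0, 0], "spin": 0, "claw": 91.9},
    {"linear": [0, 0, 0], "spin": 0, "claw": 91.9},
    {"linear": [0, 0, 25], "spin": 0, "claw": 91.9},
    {"linear": [0, 0, 60], "spin": 0, "claw": 91.9},
    {"linear": [0, 0, 80], "spin": -5, "claw": 91.9},
    {"linear": [0, 0, 80], "spin": -15, "claw": 91.9},
    {"linear": [0, 0, 80], "spin": -25, "claw": 91.9},
    {"linear": [0, 0, 80], "spin": -35, "claw": 91.9},
    {"linear": [0, 0, 80], "spin": -45, "claw": 91.9},
    {"linear": [0, 0, 80], "spin": -55, "claw": 91.9},
    {"linear": [0, 0, 80], "spin": -65, "claw": 91.9},
    {"linear": [0, 0, 80], "spin": -75, "claw": 91.9},
    {"linear": [0, 0, 80], "spin": -85, "claw": 91.9},
    {"linear": [0, 0, 80], "spin": -90, "claw": 91.9},
    {"linear": [0, 0, 80], "spin": -90, "claw": 91.9}
  ]
}}

```text
clock: 8.93
tool_pos: [0.4392, 0.0448, 0.0924]
tool_rot: [-2.312, -2.127, 0.0]
ft_force: [-0.4, 0.1, 0.4]
opening: 0.0921
```

```bash
python3 -c "
from snap import *
go('d',[('side',(320,220,440,340),5),('top',(200,200,340,320),4)])
print(px('side',[[.4393,.0449,.054],[.4393-.0026,.0449-.031,.03],[.4393+.0026,.0449+.031,.025]]))"
```

```text
9.025 [0.4392 0.0449 0.0924] yaw_y -1.6526 F [ 1.2 -0.1  0.2] op 0.0923 q6 0.18
[[357.95518495 320.17009273]
 [357.59904256 320.8139589 ]
 [357.23954147 344.73358978]]
```

View pics/d_side.png

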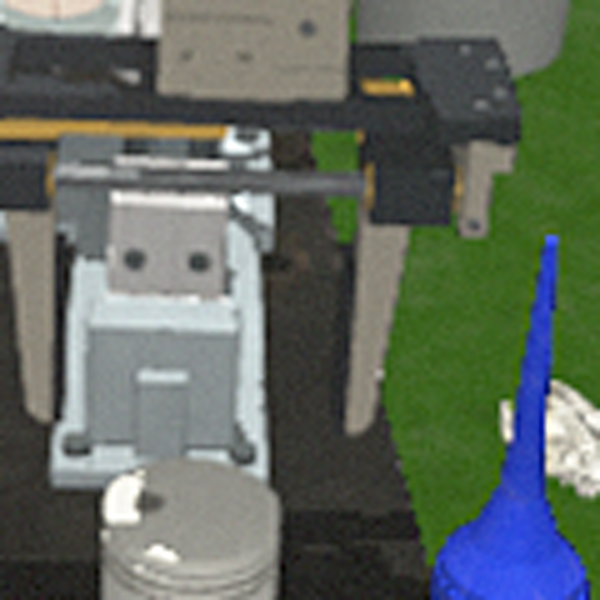

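```bash
python3 -c "
import cv2
im=cv2.imread('pics/d_side_full.png');cv2.imwrite('pics/d2.png',cv2.resize(im[305:365,325:395],None,fx=8,fy=8,interpolation=2))"
```

```text
(no output)
```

View pics/d2.png

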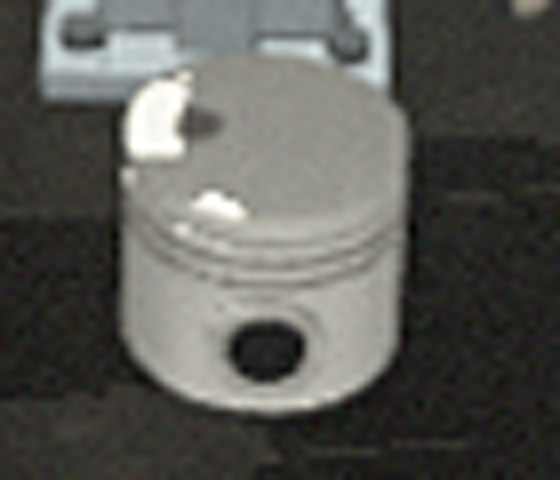

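>>> {"fn": "send_rows", "kwargs": {
  "targets": [
    {"linear": [0, 0, -30], "spin": 0, "claw": 91.9},
    {"linear": [0, 0, -55], "spin": 0, "claw": 91.9},
    {"linear": [0, 0, -72], "spin": 0, "claw": 91.9},
    {"linear": [0, 0, -79], "spin": 0, "claw": 91.9},
    {"linear": [0, 0, -79], "spin": 0, "claw": 80},
    {"linear": [0, 0, -79], "spin": 0, "claw": 70},
    {"linear": [0, 0, -79], "spin": 0, "claw": 64},
    {"linear": [0, 0, -79], "spin": 0, "claw": 58},
    {"linear": [0, 0, -79], "spin": 0, "claw": 50},
    {"linear": [0, 0, -79], "spin": 0, "claw": 50},
    {"linear": [0, 0, -79], "spin": 0, "claw": 50}
  ],
  "grip_force": 30
}}

```text
clock: 10.4
tool_pos: [0.4397, 0.0449, 0.014]
tool_rot: [2.312, 2.126, 0.001]
ft_force: [0.0, 0.7, 6.9]
opening: 0.0614
```

>>> {"fn": "send_rows", "kwargs": {
  "targets": [
    {"linear": [0, 0, 10], "spin": 0, "claw": 50},
    {"linear": [0, 0, 40], "spin": 0, "claw": 50},
    {"linear": [0, 0, 75], "spin": 0, "claw": 50},
    {"linear": [0, 0, 100], "spin": 0, "claw": 50},
    {"linear": [0, -15, 105], "spin": 0, "claw": 50},
    {"linear": [-1, -45, 105], "spin": -0.5, "claw": 50},
    {"linear": [-2, -80, 105], "spin": -1, "claw": 50},
    {"linear": [-3, -115, 105], "spin": -1.5, "claw": 50},
    {"linear": [-3, -145, 105], "spin": -1.5, "claw": 50},
    {"linear": [-3, -160, 95], "spin": -1.5, "claw": 50},
    {"linear": [-3, -160, 80], "spin": -1.5, "claw": 50},
    {"linear": [-3, -160, 80], "spin": -1.5, "claw": 50},
    {"linear": [-3, -160, 80], "spin": -1.5, "claw": 50}
  ]
}}

```text
clock: 12.02
tool_pos: [0.436, -0.1143, 0.0931]
tool_rot: [-2.339, -2.096, 0.001]
ft_force: [-0.8, 0.2, -2.4]
opening: 0.0617
```

```bash
python3 -c "
from snap import *
go('e',[('side',(290,180,410,330),4),('top',(270,220,410,320),5)])
c,s=np.cos(-.0844),np.sin(-.0844)
W=lambda X,Y,Z:(.4367+c*X-s*Y,-.1161+s*X+c*Y,Z)
L=[(-.03,.065,.07),(.03,.065,.07),(-.03,.039,.07),(.03,.039,.07),(-.043,.079,.012),(.043,.079,.012),(-.025,-.0377,.068),(.025,-.0377,.068)]
for l in L: print(l,px('side',[W(*l)])[0].round(1),px('top',[W(*l)])[0].round(1))
"
```

```text
12.125 [ 0.4365 -0.1145  0.0936] yaw_y -1.6798 F [ 0.1 -0.3 -2.1] op 0.0612 q6 -0.15
(-0.03, 0.065, 0.07) [368.4 284.4] [287.5 286.3]
(0.03, 0.065, 0.07) [337.4 283.1] [289.6 265.5]
(-0.03, 0.039, 0.07) [368.3 277.5] [296.5 287.2]
(0.03, 0.039, 0.07) [338.1 276.3] [298.6 266.4]
(-0.043, 0.079, 0.012) [373.9 313.7] [284.1 290.6]
(0.043, 0.079, 0.012) [330.1 311.7] [287. 262.]
(-0.025, -0.0377, 0.068) [365.4 260. ] [323.3 288. ]
(0.025, -0.0377, 0.068) [342.1 259.1] [325.  270.6]
```

View pics/e_side.png

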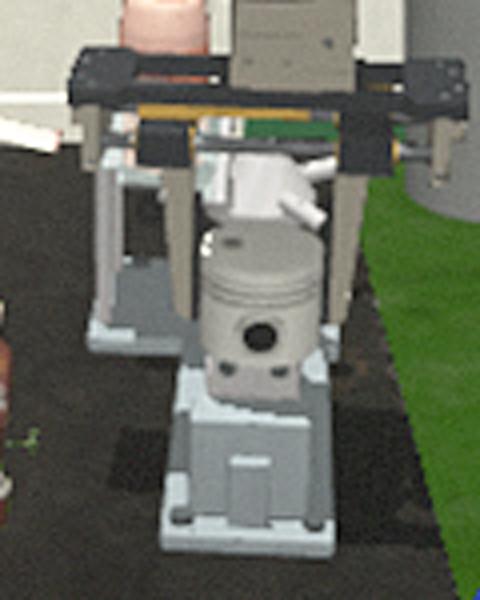

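View pics/e_top.png

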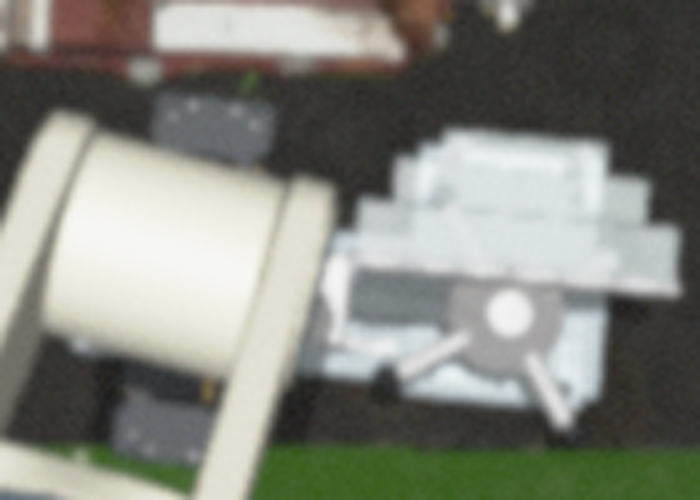

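```bash
cat > ov.py <<'E'
from h import *
c,s=np.cos(-.0844),np.sin(-.0844)
W=lambda X,Y,Z:(.4367+c*X-s*Y,-.1161+s*X+c*Y,Z)
a=np.linspace(0,2*np.pi,60)
def draw(src,n,box,k,out,polys):
    im=cv2.imread(src); x0,y0,x1,y1=box
    im=cv2.resize(im[y0:y1,x0:x1],None,fx=k,fy=k,interpolation=2)
    for P,col in polys:
        q=(px(n,P)-[x0-.5,y0-.5])*k-.5
        cv2.polylines(im,[q.round().astype(np.int32)],False,col,1)
    cv2.imwrite('pics/'+out,im)
def circ(x,y,z,r=.031): return np.c_[x+r*np.cos(a),y+r*np.sin(a),a*0+z]
def rect(x0,x1,y0,y1,z): return [W(x0,y0,z),W(x1,y0,z),W(x1,y1,z),W(x0,y1,z),W(x0,y0,z)]
CL=[(rect(-.03,.03,.039,.065,.07),(0,0,255)),(rect(-.043,.043,-.236,.079,.012),(0,200,0)),([W(-.025,-.0377,.068),W(.025,-.0377,.068)],(255,0,255))]
E
python3 -c "
from ov import *
draw('pics/e_side_full.png','side',(310,215,400,325),6,'e_ov.png',CL+[(circ(.4365,-.1145,.134),(255,0,0)),(circ(.4365,-.1145,.080),(255,0,0))])
draw('pics/side0.png','side',(310,215,400,325),6,'e_ov0.png',CL)
draw('pics/d_side_full.png','side',(310,275,400,365),6,'e_ovd.png',[(circ(.4393,.0449,.054),(255,0,0)),(circ(.4393,.0449,0),(255,0,0))])
"
```

```text
(no output)
```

View pics/e_ov.png

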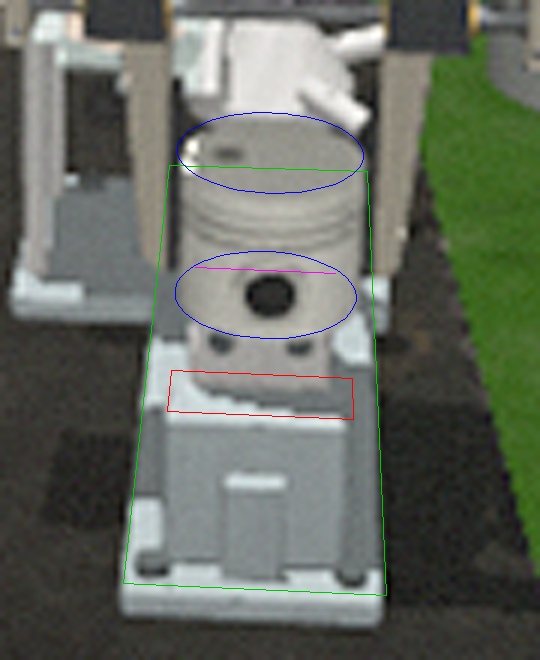

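View pics/e_ov0.png

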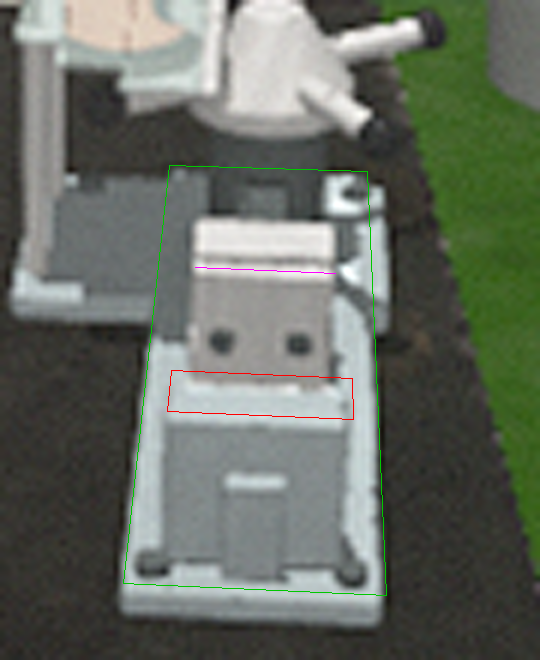

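View pics/e_ovd.png

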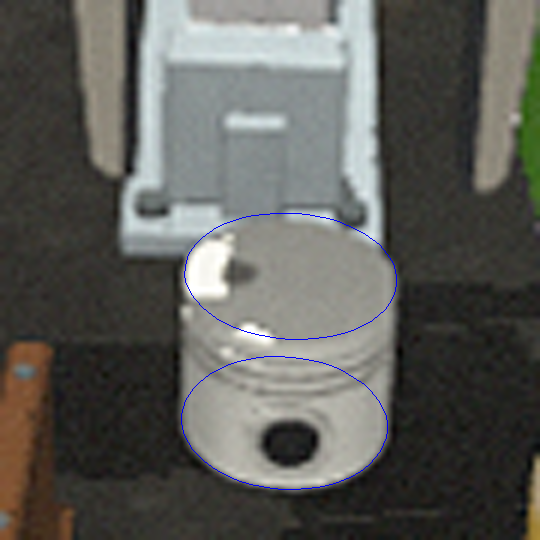

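>>> {"fn": "send_rows", "kwargs": {
  "targets": [
    {"linear": [1, -1.5, -5], "spin": 0, "claw": 50},
    {"linear": [1, -1.5, -10], "spin": 0, "claw": 50},
    {"linear": [1, -1.5, -16], "spin": 0, "claw": 50},
    {"linear": [1, -1.5, -23], "spin": 0, "claw": 50},
    {"linear": [1, -1.5, -30], "spin": 0, "claw": 50},
    {"linear": [1, -1.5, -36], "spin": 0, "claw": 50},
    {"linear": [1, -1.5, -40], "spin": 0, "claw": 50},
    {"linear": [1, -1.5, -40], "spin": 0, "claw": 50}
  ]
}}

```text
clock: 13.12
tool_pos: [0.4371, -0.1166, 0.0532]
tool_rot: [-2.34, -2.095, 0.001]
ft_force: [-0.6, 0.2, -2.7]
opening: 0.0612
```

```bash
python3 -c "
from snap import *
go('f',[('side',(310,200,400,320),5)])"
```

```text
13.175 [ 0.4372 -0.1166  0.0534] yaw_y -1.681 F [ 0.3  0.7 -1.3] op 0.0614 q6 -0.15
```

View pics/f_side.png

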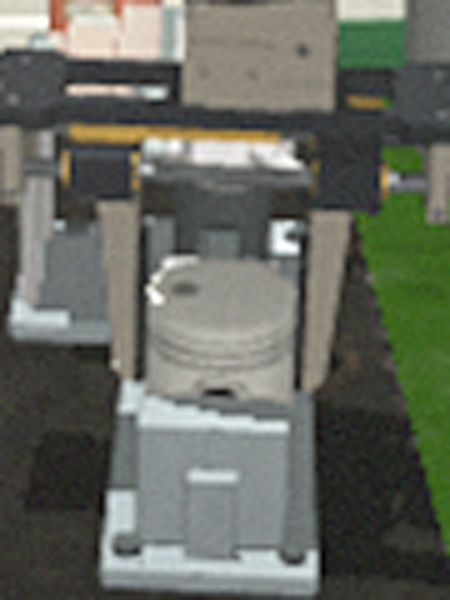

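>>> {"fn": "send_rows", "kwargs": {
  "targets": [
    {"linear": [0, 0.5, -10], "spin": 0, "claw": 50},
    {"linear": [0, 0.5, -18], "spin": 0, "claw": 50},
    {"linear": [0, 0.5, -24], "spin": 0, "claw": 50},
    {"linear": [0, 0.5, -27], "spin": 0, "claw": 50},
    {"linear": [0, 0.5, -28], "spin": 0, "claw": 50},
    {"linear": [0, 0.5, -28], "spin": 0, "claw": 50}
  ]
}}

```text
clock: 13.92
tool_pos: [0.4369, -0.1161, 0.0259]
tool_rot: [-2.34, -2.095, 0.001]
ft_force: [-3.5, 1.3, 9.6]
opening: 0.0616
```

>>> {"fn": "send_rows", "kwargs": {
  "targets": [
    {"linear": [0, 0, 0], "spin": 0, "claw": 66},
    {"linear": [0, 0, 0], "spin": 0, "claw": 78},
    {"linear": [0, 0, 0], "spin": 0, "claw": 91.9},
    {"linear": [0, 0, 0], "spin": 0, "claw": 91.9},
    {"linear": [0, 0, 20], "spin": 0, "claw": 91.9},
    {"linear": [0, 0, 60], "spin": 0, "claw": 91.9},
    {"linear": [0, 0, 110], "spin": 0, "claw": 91.9},
    {"linear": [0, 0, 150], "spin": 0, "claw": 91.9},
    {"linear": [0, 0, 150], "spin": 0, "claw": 40},
    {"linear": [0, 0, 150], "spin": 0, "claw": 0}
  ]
}}

```text
clock: 15.18
tool_pos: [0.4368, -0.116, 0.175]
tool_rot: [-2.34, -2.096, 0.0]
ft_force: [-0.4, 0.3, -0.8]
opening: 0.074
```

```bash
python3 -c "
from snap import *
go('g',[('side',(310,200,400,320),5),('top',(270,220,410,320),5)])
import ov
P=lambda z:ov.circ(.4369,-.1161,z)
ov.draw('pics/g_side_full.png','side',(310,200,400,320),5,'g_ov.png',ov.CL+[(P(.066),(255,0,0))])
ph=.5695
for k in range(4):
  a=ph+k*np.pi/2; 
  print(k,px('top',[ov.W(.076*np.cos(a),-.172+.076*np.sin(a),.09)])[0])
"
```

```text
15.275 [ 0.4364 -0.1159  0.1742] yaw_y -1.6809 F [-0.3 -0.3  0.3] op 0.066 q6 -0.15
0 [358.91883246 259.59162505]
1 [347.47546179 295.85708546]
2 [383.89400225 307.46702282]
3 [395.12915706 271.0843038 ]
```

View pics/g_ov.png

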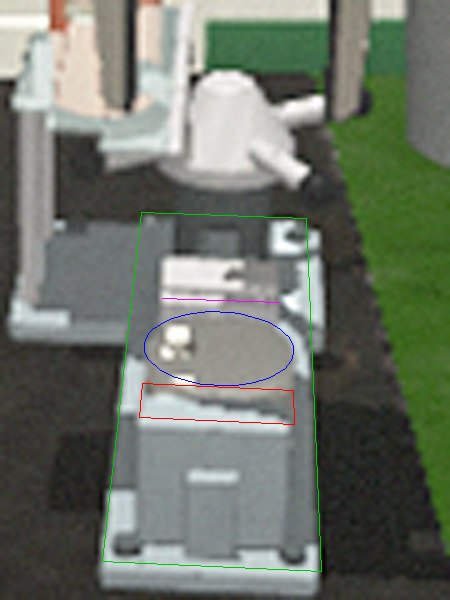

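View pics/g_top.png

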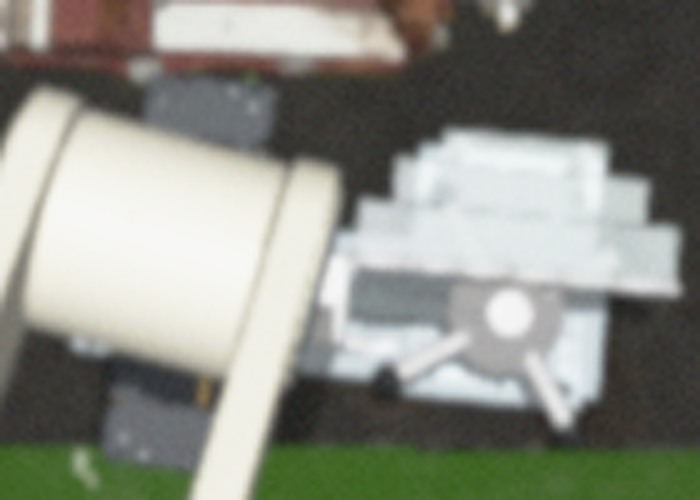

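```bash
cat > path.py <<'E'
from ov import W
import numpy as np
def ctr(deg,r=58,gap=0):
    t=np.radians(deg); e=np.array([np.cos(t),np.sin(t)]); n=np.array([np.sin(t),-np.cos(t)])
    h=10*abs(n[0])+18*abs(n[1]); p=r*e+n*(6+h+gap); w=W(p[0]/1e3,-.172+p[1]/1e3,0)
    return p.round(1),np.array(w[:2])*1e3
E
python3 -c "
from path import *
from h import pt
print('red bottle',pt('top',457,266,.15),'hub',W(0,-.172,0))
print('desc',ctr(122.6,58,6))
o=ctr(122.6,58,6)[1]
for d in range(120,256,5): 
  p,w=ctr(d); print(d,p,(w-o).round(0))
print(o-np.array([436.8,-116]))
"
```

```text
red bottle [ 0.46946859 -0.51708235  0.15      ] hub (np.float64(0.4222004285946556), np.float64(-0.28748775460651005), 0)
desc (array([-5.9, 65.1]), array([ 421.83649776, -222.1331341 ]))
120 [-8.5 62.1] [-3. -3.]
125 [-13.2  61.6] [-8. -3.]
130 [-18.   60.6] [-12.  -3.]
135 [-22.8  59.3] [-17.  -4.]
140 [-27.6  57.4] [-22.  -6.]
145 [-32.3  55. ] [-27.  -8.]
150 [-36.9  52. ] [-32. -10.]
155 [-41.3  48.6] [-37. -13.]
160 [-45.5  44.6] [-41. -17.]
165 [-49.3  40.1] [-45. -21.]
170 [-52.7  35.1] [-49. -26.]
175 [-55.6  29.8] [-53. -31.]
180 [-58.  24.] [-55. -37.]
185 [-59.9  19.7] [-58. -41.]
190 [-61.5  15. ] [-60. -45.]
195 [-62.7  10.1] [-61. -50.]
200 [-63.5   4.9] [-63. -55.]
205 [-63.8  -0.5] [-63. -60.]
210 [-63.5  -6. ] [-63. -66.]
215 [-62.7 -11.6] [-63. -72.]
220 [-61.3 -17.2] [-62. -77.]
225 [-59.3 -22.8] [-61. -83.]
230 [-56.6 -28.2] [-58. -89.]
235 [-53.3 -33.4] [-56. -94.]
240 [-49.5 -38.4] [-52. -99.]
245 [-45.1 -43. ] [ -48. -104.]
250 [-40.1 -47.1] [ -44. -109.]
255 [-34.6 -50.8] [ -38. -113.]
[ -14.96350224 -106.1331341 ]
```

>>> {"fn": "send_rows", "kwargs": {
  "targets": [
    {"linear": [0, 0, 10], "spin": 0, "claw": 0},
    {"linear": [-2, -10, 10], "spin": -8, "claw": 0},
    {"linear": [-4, -20, 10], "spin": -17, "claw": 0},
    {"linear": [-6, -35, 10], "spin": -26, "claw": 0},
    {"linear": [-8, -50, 10], "spin": -35, "claw": 0},
    {"linear": [-10, -65, 10], "spin": -45, "claw": 0},
    {"linear": [-12, -80, 5], "spin": -55, "claw": 0},
    {"linear": [-14, -95, 0], "spin": -65, "claw": 0},
    {"linear": [-15, -102, 0], "spin": -75, "claw": 0},
    {"linear": [-15, -106, -10], "spin": -84, "claw": 0},
    {"linear": [-15, -106, -25], "spin": -88.5, "claw": 0},
    {"linear": [-15, -106, -45], "spin": -88.5, "claw": 0},
    {"linear": [-15, -106, -45], "spin": -88.5, "claw": 0}
  ]
}}

```text
clock: 16.9
tool_pos: [0.4212, -0.2216, 0.1294]
tool_rot: [-3.137, 0.132, 0.005]
ft_force: [0.2, 0.7, 0.0]
opening: 0.0004
```

```bash
python3 -c "
from snap import *
go('i',[('side',(290,150,420,320),4.5),('top',(270,220,410,320),5)])
"
```

```text
17.0 [ 0.4224 -0.2222  0.1308] yaw_y 3.0577 F [-0.5 -0.1  1. ] op 0.0001 q6 1.17
```

View pics/i_side.png

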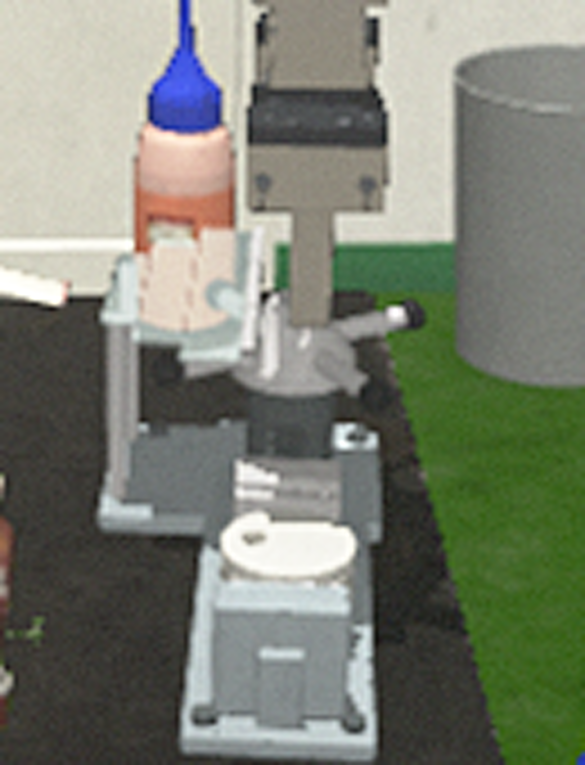

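View pics/i_top.png

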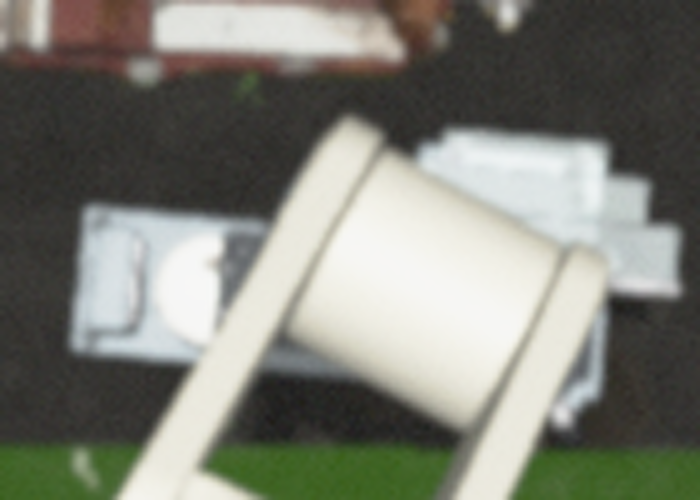

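>>> {"fn": "send_rows", "kwargs": {
  "targets": [
    {"linear": [0, 0, -15], "spin": 0, "claw": 0},
    {"linear": [0, 0, -28], "spin": 0, "claw": 0},
    {"linear": [0, 0, -40], "spin": 0, "claw": 0},
    {"linear": [0, 0, -50], "spin": 0, "claw": 0},
    {"linear": [0, 0, -52], "spin": 0, "claw": 0},
    {"linear": [0, 0, -52], "spin": 0, "claw": 0}
  ]
}}

```text
clock: 17.75
tool_pos: [0.4223, -0.2222, 0.0784]
tool_rot: [-3.139, 0.132, 0.0]
ft_force: [-0.9, -0.2, 0.0]
opening: 0.0002
```

>>> {"fn": "send_rows", "kwargs": {
  "targets": [
    {"linear": [-3, -3, 0], "spin": 0, "claw": 0},
    {"linear": [-8, -3, 0], "spin": 0, "claw": 0},
    {"linear": [-12, -3, 0], "spin": 0, "claw": 0},
    {"linear": [-17, -4, 0], "spin": 0, "claw": 0},
    {"linear": [-22, -6, 0], "spin": 0, "claw": 0},
    {"linear": [-27, -8, 0], "spin": 0, "claw": 0},
    {"linear": [-32, -10, 0], "spin": 0, "claw": 0},
    {"linear": [-37, -13, 0], "spin": 0, "claw": 0},
    {"linear": [-41, -17, 0], "spin": 0, "claw": 0},
    {"linear": [-45, -21, 0], "spin": 0, "claw": 0}
  ]
}}

```text
clock: 19.0
tool_pos: [0.3785, -0.2435, 0.0792]
tool_rot: [3.138, -0.133, 0.005]
ft_force: [4.7, 2.8, 1.5]
opening: 0.0007
```

```bash
python3 -c "
from snap import *
go('j',[('side',(290,150,420,320),4.5)])
"
```

```text
19.05 [ 0.3779 -0.2437  0.0791] yaw_y 3.057 F [4.5 2.1 1.1] op 0.0004 q6 1.08
```

View pics/j_side.png

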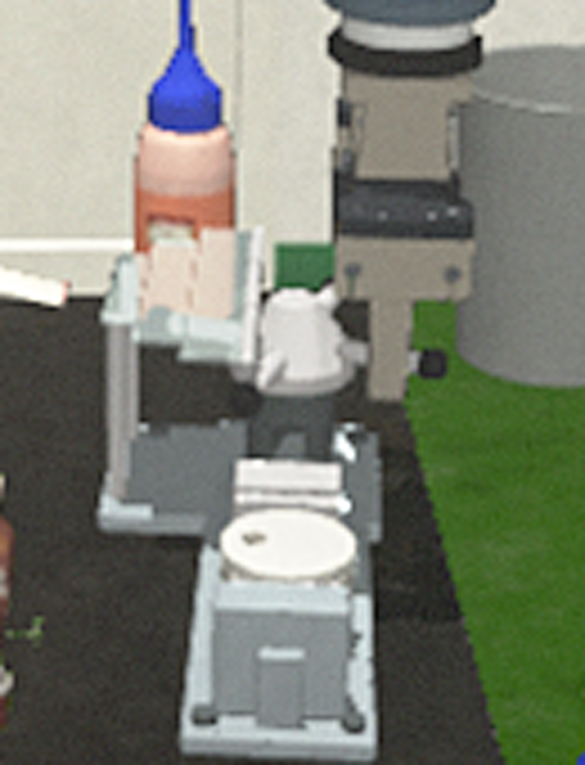

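>>> {"fn": "send_rows", "kwargs": {
  "targets": [
    {"linear": [-4, -5, 0], "spin": 0, "claw": 0},
    {"linear": [-8, -10, 0], "spin": 0, "claw": 0},
    {"linear": [-10, -16, 0], "spin": 0, "claw": 0},
    {"linear": [-13, -20, 0], "spin": 0, "claw": 0},
    {"linear": [-15, -24, 0], "spin": 0, "claw": 0},
    {"linear": [-16, -29, 0], "spin": 0, "claw": 0},
    {"linear": [-18, -34, 0], "spin": 0, "claw": 0},
    {"linear": [-18, -39, 0], "spin": 0, "claw": 0},
    {"linear": [-18, -45, 0], "spin": 0, "claw": 0},
    {"linear": [-18, -51, 0], "spin": 0, "claw": 0},
    {"linear": [-17, -56, 0], "spin": 0, "claw": 0},
    {"linear": [-16, -62, 0], "spin": 0, "claw": 0},
    {"linear": [-13, -68, 0], "spin": 0, "claw": 0},
    {"linear": [-11, -73, 0], "spin": 0, "claw": 0},
    {"linear": [-7, -78, 0], "spin": 0, "claw": 0},
    {"linear": [-7, -78, 0], "spin": 0, "claw": 0}
  ]
}}

```text
clock: 21.05
tool_pos: [0.3691, -0.3201, 0.0781]
tool_rot: [-3.137, 0.132, 0.003]
ft_force: [-1.3, 3.9, -0.1]
opening: 0.0002
```

```bash
python3 -c "
from snap import *
go('k',[('side',(290,150,420,320),4.5)])
"
```

```text
21.1 [ 0.3692 -0.3201  0.0781] yaw_y 3.0574 F [-0.9  3.6 -1.9] op -0.0001 q6 0.94
```

View pics/k_side.png

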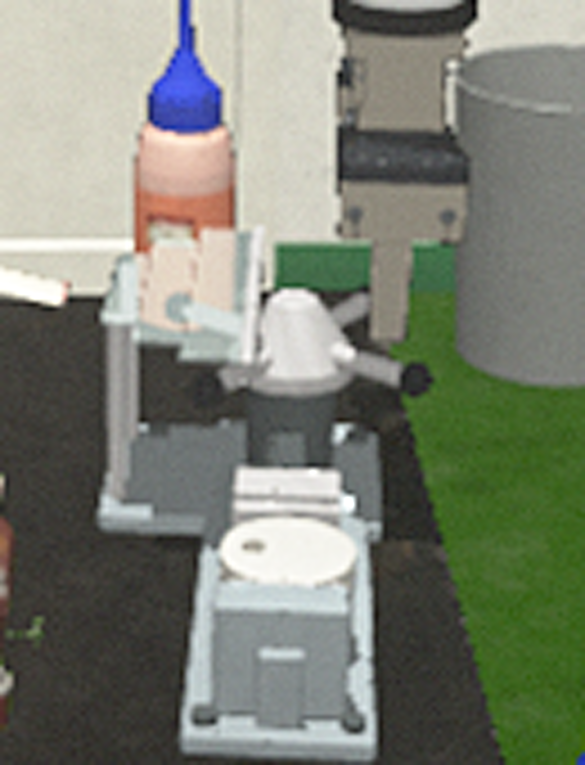

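```bash
python3 -c "
from path import *
from h import *
p=pt('side',290+415/4.5,150+380/4.5,.09); d=p[:2]-np.array([.4222,-.2875]); print(d,np.hypot(*d),np.degrees(np.arctan2(d[1],d[0])+.0844)%360)
for a in (135,140,145,150,155): print(a,px('side',[W(.076*np.cos(np.radians(a)),-.172+.076*np.sin(np.radians(a)),.09)])[0])
"
```

```text
[-0.05906425  0.05353984] 0.07971887605535696 142.64447075477943
135 [378.08721767 235.29490968]
140 [379.97550233 234.45948062]
145 [381.64818511 233.5566734 ]
150 [383.09377833 232.59511805]
155 [384.30325836 231.58377874]
```

>>> {"fn": "send_rows", "kwargs": {
  "targets": [
    {"linear": [-5, 3, 0], "spin": 0, "claw": 0},
    {"linear": [-5, 3, 25], "spin": 0, "claw": 0},
    {"linear": [-5, 5, 50], "spin": 0, "claw": 0},
    {"linear": [-5, 25, 55], "spin": 0, "claw": 0},
    {"linear": [5, 50, 55], "spin": 0, "claw": 0},
    {"linear": [18, 75, 55], "spin": 0, "claw": 0},
    {"linear": [28, 93, 55], "spin": 0, "claw": 0},
    {"linear": [31, 98, 50], "spin": 0, "claw": 0},
    {"linear": [31, 98, 50], "spin": 0, "claw": 0},
    {"linear": [31, 98, 38], "spin": 0, "claw": 0},
    {"linear": [31, 98, 24], "spin": 0, "claw": 0},
    {"linear": [31, 98, 10], "spin": 0, "claw": 0},
    {"linear": [31, 98, 0], "spin": 0, "claw": 0},
    {"linear": [31, 98, 0], "spin": 0, "claw": 0}
  ]
}}

```text
clock: 22.85
tool_pos: [0.4006, -0.2229, 0.0775]
tool_rot: [-3.138, 0.132, 0.003]
ft_force: [-0.2, 0.4, -0.3]
opening: 0.0004
```

```bash
python3 -c "
from snap import *
go('l',[('side',(290,150,420,320),4.5)])
"
```

```text
22.9 [ 0.401  -0.2231  0.0781] yaw_y 3.0576 F [-0.8  0.1  1.6] op 0.0004 q6 1.14
```

View pics/l_side.png

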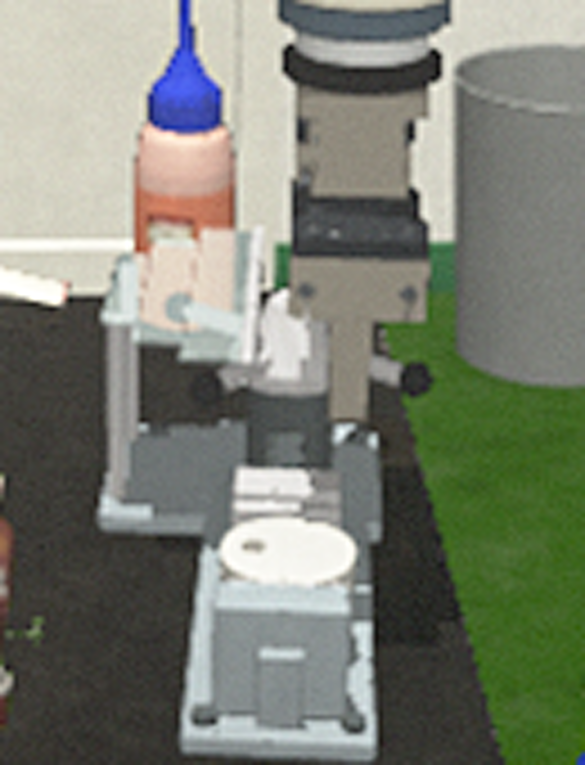

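>>> {"fn": "send_rows", "kwargs": {
  "targets": [
    {"linear": [-6, -7, 0], "spin": 0, "claw": 0},
    {"linear": [-11, -9, 0], "spin": 0, "claw": 0},
    {"linear": [-16, -12, 0], "spin": 0, "claw": 0},
    {"linear": [-20, -16, 0], "spin": 0, "claw": 0},
    {"linear": [-24, -20, 0], "spin": 0, "claw": 0},
    {"linear": [-28, -25, 0], "spin": 0, "claw": 0},
    {"linear": [-32, -30, 0], "spin": 0, "claw": 0},
    {"linear": [-34, -36, 0], "spin": 0, "claw": 0},
    {"linear": [-37, -40, 0], "spin": 0, "claw": 0},
    {"linear": [-39, -44, 0], "spin": 0, "claw": 0},
    {"linear": [-40, -49, 0], "spin": 0, "claw": 0},
    {"linear": [-42, -54, 0], "spin": 0, "claw": 0},
    {"linear": [-42, -59, 0], "spin": 0, "claw": 0},
    {"linear": [-42, -65, 0], "spin": 0, "claw": 0}
  ]
}}

```text
clock: 24.65
tool_pos: [0.3586, -0.2872, 0.0786]
tool_rot: [-3.137, 0.133, 0.001]
ft_force: [1.9, 6.4, 1.0]
opening: 0.0005
```

```bash
python3 -c "
from snap import *
go('m',[('side',(290,150,420,320),4.5)])
"
```

```text
24.7 [ 0.3587 -0.2878  0.0786] yaw_y 3.0569 F [0.2 4.7 0.5] op 0.0007 q6 0.97
```

View pics/m_side.png

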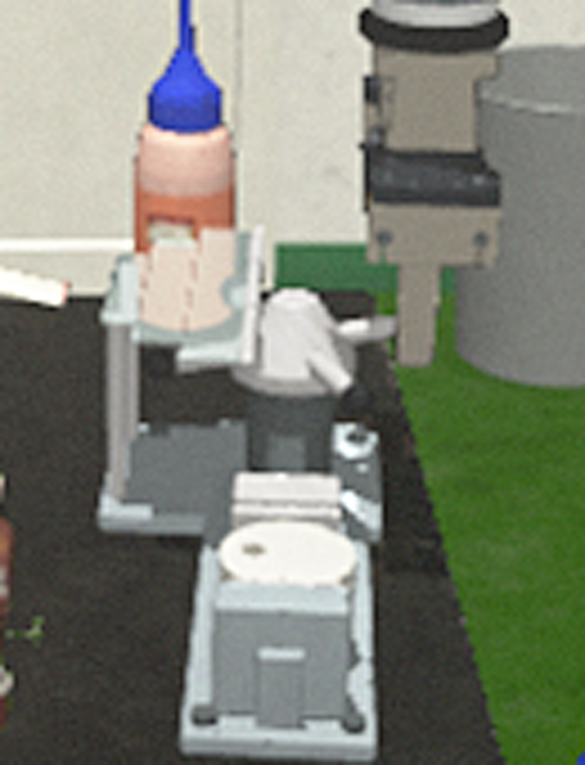

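>>> {"fn": "send_rows", "kwargs": {
  "targets": [
    {"linear": [0, -3, 0], "spin": 0, "claw": 0},
    {"linear": [0, -6, 0], "spin": 0, "claw": 0},
    {"linear": [0.5, -8.5, 0], "spin": 0, "claw": 0},
    {"linear": [1, -11, 0], "spin": 0, "claw": 0},
    {"linear": [1.5, -14, 0], "spin": 0, "claw": 0},
    {"linear": [2, -17, 0], "spin": 0, "claw": 0},
    {"linear": [3.5, -20, 0], "spin": 0, "claw": 0},
    {"linear": [5, -23, 0], "spin": 0, "claw": 0},
    {"linear": [7, -28, 0], "spin": 0, "claw": 0}
  ]
}}

```text
clock: 25.82
tool_pos: [0.3647, -0.3145, 0.0782]
tool_rot: [-3.136, 0.133, 0.004]
ft_force: [-1.1, 6.4, 0.5]
opening: 0.0002
```

>>> {"fn": "send_rows", "kwargs": {
  "targets": [
    {"linear": [2, -2.5, 0], "spin": 0, "claw": 0},
    {"linear": [4, -5, 0], "spin": 0, "claw": 0},
    {"linear": [6, -7.5, 0], "spin": 0, "claw": 0},
    {"linear": [6, -7.5, 0], "spin": 0, "claw": 0}
  ]
}}

```text
clock: 26.32
tool_pos: [0.3707, -0.3223, 0.0782]
tool_rot: [-3.136, 0.133, 0.004]
ft_force: [-0.9, 4.9, 0.7]
opening: 0.0006
```

```bash
python3 -c "
from snap import *
go('n',[('side',(290,150,420,320),4.5)])
"
```

```text
26.375 [ 0.3706 -0.3223  0.0782] yaw_y 3.057 F [-1.7  4.4  0.5] op 0.0003 q6 0.94
```

View pics/n_side.png

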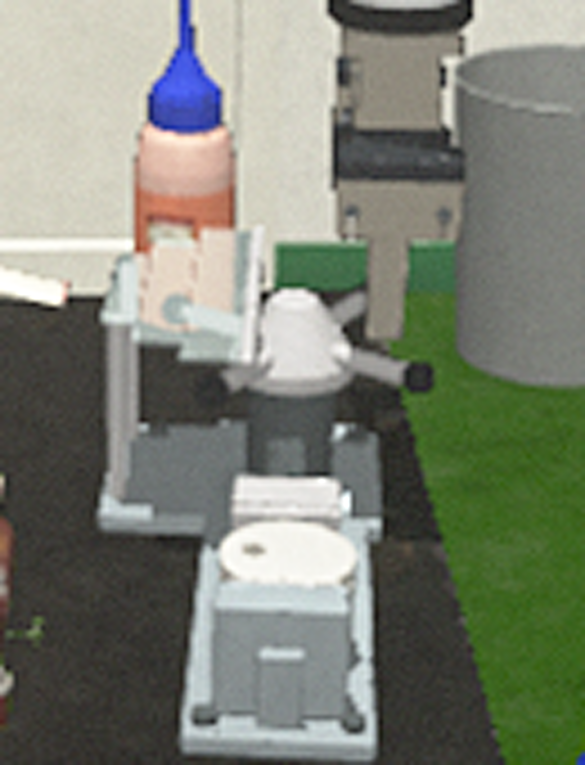

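>>> {"fn": "send_rows", "kwargs": {
  "targets": [
    {"linear": [2, -2.5, 0], "spin": 0, "claw": 0},
    {"linear": [2, -2.5, 0], "spin": 0, "claw": 0}
  ]
}}

```text
clock: 26.62
tool_pos: [0.3725, -0.3243, 0.0781]
tool_rot: [-3.135, 0.133, 0.005]
ft_force: [-1.8, 7.2, 0.9]
opening: 0.0001
```

>>> {"fn": "send_rows", "kwargs": {
  "targets": [
    {"linear": [2, -2.5, 0], "spin": 0, "claw": 0},
    {"linear": [2, -2.5, 0], "spin": 0, "claw": 0}
  ]
}}

```text
clock: 26.88
tool_pos: [0.3727, -0.3246, 0.0778]
tool_rot: [-3.131, 0.133, 0.01]
ft_force: [-4.4, 15.4, 9.1]
opening: 0.0006
```

>>> {"fn": "send_rows", "kwargs": {
  "targets": [
    {"linear": [2, -2.5, 0], "spin": 0, "claw": 0},
    {"linear": [2, -2.5, 0], "spin": 0, "claw": 0}
  ]
}}

```text
clock: 27.12
tool_pos: [0.3729, -0.3249, 0.0776]
tool_rot: [-3.127, 0.133, 0.016]
ft_force: [-10.4, 23.7, 18.6]
opening: 0.0003
```

```bash
python3 -c "
from snap import *
go('o',[('side',(290,150,420,320),4.5)])
from path import *
for a in (145,147,149,150.6,153): print(a,(px('side',[W(.076*np.cos(np.radians(a)),-.172+.076*np.sin(np.radians(a)),.09)])[0]-[290,150])*4.5)
"
```

```text
27.175 [ 0.3729 -0.3248  0.0776] yaw_y 3.0563 F [-11.4  23.8  18.8] op 0.0003 q6 0.93
145 [412.41683299 376.00503028]
147 [415.14405162 374.30372345]
149 [417.7048296  372.56266132]
150.6 [419.63190683 371.14292935]
153 [422.31723792 368.97167052]
```

View pics/o_side.png

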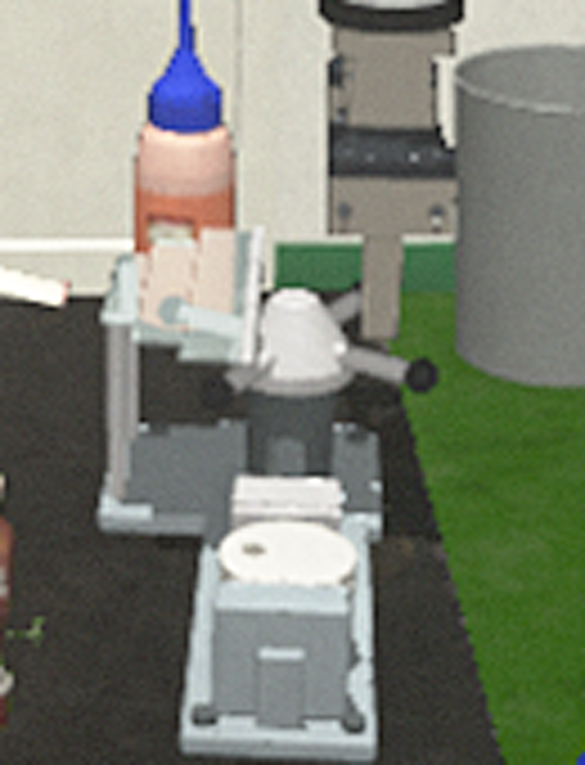

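>>> {"fn": "send_rows", "kwargs": {
  "targets": [
    {"linear": [-4, 5, 0], "spin": 0, "claw": 0},
    {"linear": [-9, 9, 0], "spin": 0, "claw": 0},
    {"linear": [-14, 11, 0], "spin": 0, "claw": 0},
    {"linear": [-14, 11, 20], "spin": 0, "claw": 0},
    {"linear": [-14, 11, 60], "spin": 0, "claw": 0},
    {"linear": [-14, 11, 110], "spin": 0, "claw": 0},
    {"linear": [-14, 11, 160], "spin": 0, "claw": 0},
    {"linear": [-14, 11, 200], "spin": 0, "claw": 0},
    {"linear": [-14, 11, 220], "spin": 0, "claw": 0},
    {"linear": [-14, 11, 220], "spin": 0, "claw": 0}
  ]
}}

```text
clock: 28.42
tool_pos: [0.3648, -0.321, 0.3]
tool_rot: [3.136, -0.132, 0.004]
ft_force: [0.0, 0.0, 0.3]
opening: 0.0003
```

```bash
python3 -c "
from snap import *
go('p',[('side',(290,150,420,320),4.5),('top',(270,220,410,320),5)])
"
```

```text
28.525 [ 0.3639 -0.3201  0.2977] yaw_y 3.0574 F [-0.3 -0.  -0.5] op 0.0006 q6 0.93
```

View pics/p_side.png

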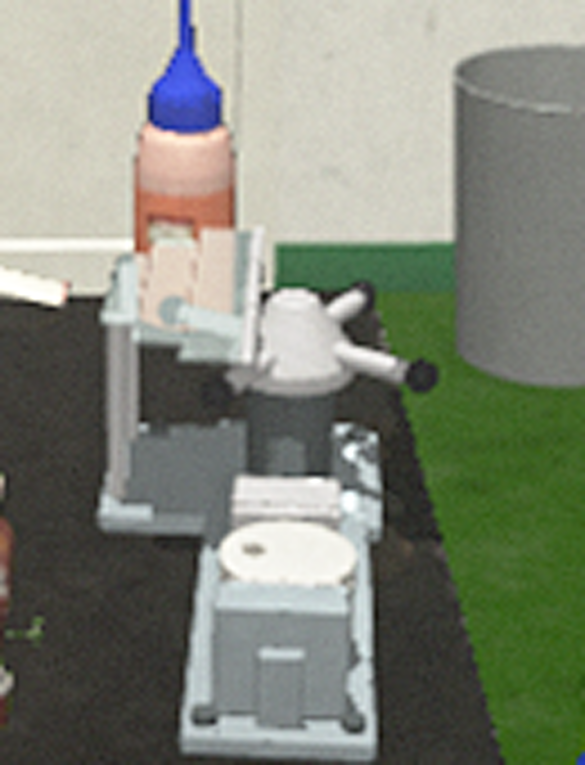

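View pics/p_top.png

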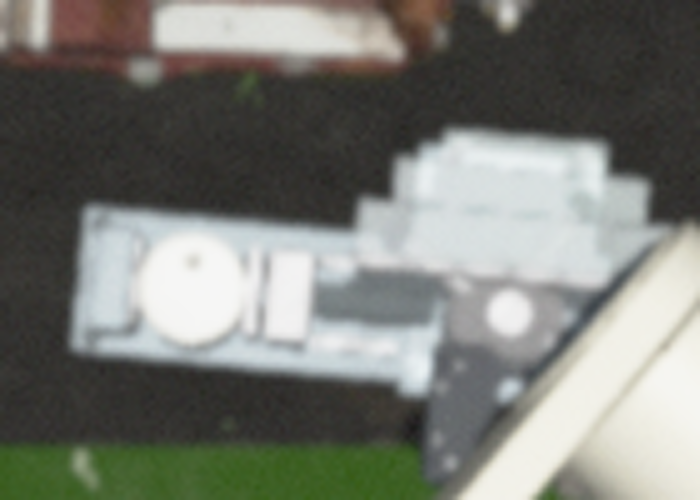

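View pics/p_side_full.png

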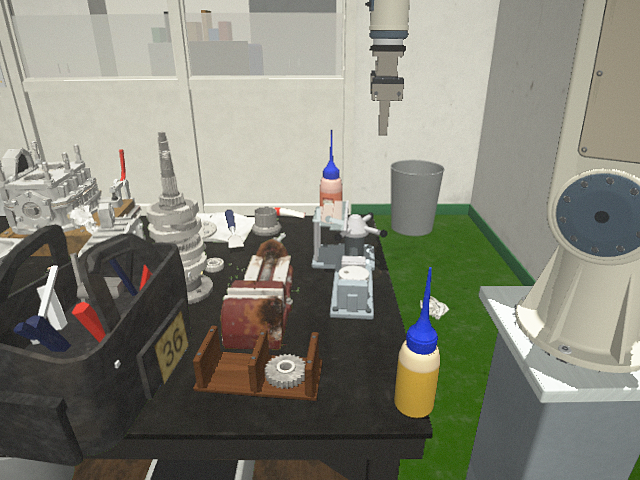

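```bash
python3 -c "
from cell import workorder,state
print(workorder.hand_in(), state()['clock'])"
```

```text
the job is handed in; nothing more can be done
the job is handed in; nothing more can be done
```

The piston is upright between the clamp jaws with its bore facing them. The capstan is wound to its stop. I handed the job in at about 28.5 s.

**What I did**
- **Moving the piston:** I lifted it from the rack by its bore sides and stood it on the bench. I gripped it again at 90° and lowered it into the bay, letting go only after the force reading showed contact, about 10 N.
- **Winding the capstan:** I pushed two spokes round counter-clockwise, one after the other. On the last pushes the finger moved only about 0.3 mm for each 3 mm commanded, and the side force rose to about 26 N. I took that as the hard stop.

**Last checks**
- **Clamp:** With the arm clear and reading no force, the visible spoke ball was at side-crop pixel (421, 375). That is within 1 to 4 pixels of where it should be at 4.2 rad, and it stayed put after I let go.
- **Piston:** The top view shows it upright, with no visible gap to either jaw.
- **Rack and bystanders:** The gear is still in the rack. The bottles and sleeve look unmoved by eye; I did not measure them.

**What disagreed**
- **Cameras:** The two cameras disagreed by up to about 10 mm along y on the piston, and by 2 to 4 mm at the clamp. I relied on the gripper's own readings and on piston-to-jaw positions in the same picture.
- **Bore angle:** On the bench the bore looked about 0.04 rad off the jaw line, close to what the picture can show. I corrected 0.026 rad of it and could not see the bore afterwards.
- **Push direction:** At the stop, the force direction was about 35° off the spoke's normal, probably from friction or touching the ball. The torque was still about 1.6 N m, well above the 0.5 N m needed to turn it.

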